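# Square a bearing block and its packing plate into the corner jig and hold it for the tack

### The arm

A 6-joint arm with a two-finger parallel gripper is mounted at the origin on the work surface; the furniture and walls round the work are solid. World frame = base frame: x ahead of the robot, y to its left, z up, the work surface at z = 0. Lengths are in m, angles in rad, forces in N, time in s.
With the tool pointing down it reaches from about 0.3 to 1 m from the base axis. Payload 5.1 kg.
Tool frame: the origin (TCP) lies at the very end of the fingers, on their centre line; the grasp point (between the pads) lies 19 mm behind it; y points along the fingers, z is the direction in which the jaws open and shut, and the axes are right-handed (so a half turn about y gives the same grasp; the last joint's range is limited). The gripper opens to 95 mm and grips with 3 to 60 N. Pads are 20 mm wide; open, the fingers measure 119 mm over their backs; the gripper's body (75 mm by 180 mm) begins 59 mm behind the grasp point.
Start: joints at [-1.349, 0.124, 1.65, -0, 1.367, -0.083], TCP at [0.195, -0.62, 0.175] pointing down, gripper open.
Joint ranges: [-2.61, 2.61], [-1.02, 2.33], [0.03, 2.71], [-1.35, 4.49], [0.32, 2.68], [-2.91, 2.91]. Speed limits (rad/s): [2.57, 2.57, 3.14, 3.14, 3.14, 3.14].

### API

Orientations are given as [roll, pitch, yaw] about the fixed x, y, z axes, in that order (R = Rz(yaw) Ry(pitch) Rx(roll)).
In Python, from station import observe, optics, bot gives the robot as it stands.
- The arm moves only by the shell command python3 -m crank 'ROWS'. ROWS is text: rows parted by semicolons, each of 7 numbers parted by spaces: the turn, a rotation vector about the tool's x, y, z in degrees, then the shift along the tool's x, y, z in m, then the opening, from 0 (shut) to 1 (fully open). In form: ax ay az x y z hand; .... A call has 1 to 12 rows; each row shifts and turns the commanded pose from where the row before left it, along the tool's axes as they then stand; what a row does not reach is not made up. A row lasts 1/12 s, in which the tool goes at most 41.7 mm and 7.16 degrees, less where a joint would pass 70% of its speed; a pose out of reach is approached as far as the arm can. A call with a gripper value outside its range is refused whole. The fingers move at their own pace and stop on an object; the grip force is fixed at half the most. Time passes only in rows, so rows that do not move let the fingers close. It gives the time, the measured TCP pose, the force and the opening at its end, in the units of the state.
- observe(): the state, without advancing time (a new reading comes with each control period).
- optics.grab_frame(name): name is "scene" or "top" or "wrist"; returns a dict with "frame" (420x560x3 uint8, red, green, blue), "intrinsics" (3x3 intrinsics, pixels), "distortion" ([k1, k2, p1, p2, k3] as OpenCV has them; the pictures are not rectified), "rvec" (rotation vector, rad) and "tvec" (3), from world to camera coordinates, as OpenCV has them; the wrist camera has in their place "hand_eye" (4x4, takes a point from camera to tool coordinates, whose origin is the TCP and whose axes are the tool frame's). Camera axes: x right, y down, z forward; pixel columns grow to the right and rows downward; lengths in m; the calibration is good to about 2 mm. A picture is of the moment at which its call begins: read the wrist's pose just before it. There is no depth.
- bot.sign_off(): hands the job in, once; it reports no verdict.
Trained networks look in a picture, given as the dict that the camera call returned (one of the last four; its "shot" number tells which), for a name from the list of things; names that differ only in an ending like _2 or _b are one class to them, and where a whole thing is asked for, a point or a joint stands for the part that bears it (a point fixed in the world has none). Each returns a list of dicts, best first, with "score" (0 to 1); they miss things now and then, are a little off and sometimes report something else, mostly with a low value. They report only what shows in the picture. A call takes as long as a camera call. They do not tell look-alikes from the thing itself.
- optics.look_for(target, picture): "box" ([left, top, right, bottom] in pixels, round what is visible of it).
- optics.regions_of(target, picture): "pixels" (420x560 bool, what is visible of it) and "box" ([left, top, right, bottom] in pixels, round what is visible of it).
The state is a dict: "time_s": time; "joint_pos": joint angles; "dq": joint speeds; "joint_efforts": joint torques, N m; "tcp_pos": TCP position; "orientation": TCP orientation; "ft_force": force on the tool from outside, world axes, zero at the start; "torque": the same for the moment, N m; "finger_gap": finger opening in m.
Only numpy, scipy, OpenCV 4.12 (cv2) and the standard library are available. Lean on these libraries where they do the work, as an engineer would, in place of code of your own. Each camera call takes 0.05 s, during which the arm holds its last target. There are 200 camera calls.

### The job

Make up the bearing block for tack welding: lay the packing plate (the flat bar that is as long as the block, not the shorter offcut) flat in the corner of the jig, touching both fences, and let go of it; then stack the block on the plate, its edges flush with the plate's, and push it into the corner so that it bears firmly on the long fence and the end fence at once. Finish while still gripping the block and holding it pressed against both fences for the welder, and leave everything else on the bench where it lies.

Things in the scene. Friction and masses are not known exactly. Their poses are not given: they have to be found in the camera images.
- jig: Corner jig bolted to the bench: dark steel base plate 150 (x) x 220 (y) x 10 mm with drilled holes and two fences of bright steel angle. Origin: centre of its underside, z up; y runs along the long fence towards the end fence, x from the work to the long fence. From the robot the long fence is on the far side, the end fence on the left. Screw heads up to 7 mm high near the base's four corners.
- corner (a point): Work corner of the jig: point on top of the base plate (10 mm above the bench) where the planes of the two fence faces meet; at x 15, y 62, z 10 mm in the jig's frame, same axes. The work lies at x < 0, y < 0 from it. Seated home, a part of 42 x 124 mm has its centre at x = -21, y = -62 mm. The fence faces are upright, 36 mm high above the base.
- long_fence: Long fence, fixed to the jig: two steel angles in line, faces in the plane x = 0 of the corner, facing -x; one covers y = -2 to -28 mm, the other y = -96 to -128 mm from the corner. Between them 68 mm is open right through down to the base, so a finger can go in beyond the work. Feet and screws up to 20 mm high reach 44 mm behind the faces. Origin: that of the jig.
- end_fence: End fence, fixed to the jig: one steel angle 40 mm wide whose face lies in the plane y = 0 of the corner, faces -y and covers x = -4 to -44 mm. Bare dry metal: a part that already presses on one fence drags noticeably when it is slid towards the other. Its origin is that of the jig.
- packing: Packing plate: plain aluminium flat, 42 (x) x 124 (y) x 12 mm, a 9 mm hole near each end, 0.17 kg, loose on the bench, lying flat. Origin: centre of its underside; z up. Either end may go to the end fence.
- bored_block: Bearing block: bored light-grey aluminium half-round block, 42 (x) x 124 (y) mm at the foot, 38 mm high, 0.32 kg, loose, standing on its flat foot. Its long sides are flat, upright, 42 mm apart (grip across these); its ends are upright for the lowest 10 mm, then slope in to a top 84 mm long. Origin: centre of the foot, z up. Either end may go to the end fence.
- offcut: Offcut of the same aluminium flat, 42 x 78 x 12 mm with one 9 mm hole, loose; not wanted, stays where it lies. Origin: centre of its underside.
- square: Engineer's steel square lying on the bench, 110 x 186 x 16 mm, loose; stays where it lies. Origin: centre of its bounding box, at its underside.
- chalk: Stick of soapstone marking chalk, 12 x 100 x 8 mm, loose; stays where it lies. Origin: centre of its underside.
Things that resemble listed ones, but are neither listed nor needed, are in the scene too. What is shaped like the packing but green or pink is not meant.

How it is judged:
By the outcome, as a careful person would: the job done as asked, in the order asked, and still so for the second after the job is handed in, while the arm keeps its last pose, push and grip.
It also fails if it takes over 72 s, if anything falls off the work surface, if the arm or the gripper's body presses on something with over 40 N, if the wrist force passes 120 N, or if a joint passes its speed limit or range.

## Working session

There is one attempt and no reset: what is moved stays moved. The work goes in short steps, Python scripts to look and compute and a shell command to move; the robot and the scene stay as the last step left them, time stands still between calls to the robot, and variables do not carry over. Pictures are saved under pics/ and viewed, about 8 in all and at most 12, crops included, and the job is handed in when it is done.

```bash
ls; mkdir -p pics; python3 - <<'E'
from station import observe, optics, bot
import cv2,pickle
print({k:v for k,v in observe().items() if k in('time_s','tcp_pos','orientation','ft_force','finger_gap','joint_pos')})
P={}
for n in("top","scene"):
    f=optics.grab_frame(n);P[n]=f
    cv2.imwrite(f"pics/{n}0.png",f["frame"][:,:,::-1])
    for t in("jig","packing","bored_block","offcut","square","chalk"):
        print(n,t,[(round(d["score"],2),[round(x) for x in d["box"]]) for d in optics.look_for(t,f)[:4]])
pickle.dump(P,open("P0.pkl","wb"))
E
```

```text
pics
{'time_s': 0.0, 'joint_pos': array([-1.34859698e+00,  1.24490123e-01,  1.65168233e+00, -1.34272547e-05,
        1.36749364e+00, -8.26030142e-02]), 'tcp_pos': array([ 0.19487301, -0.61933601,  0.17399191]), 'orientation': array([-1.57286378e+00,  1.57977464e-04, -2.83678773e+00]), 'ft_force': array([ 0.54568958, -0.91735014, -0.07710919]), 'finger_gap': 0.09513663867222642}
top jig [(0.9, [118, 218, 219, 282]), (0.28, [399, 236, 451, 270])]
top packing [(0.9, [399, 236, 455, 267]), (0.78, [223, 295, 285, 336]), (0.72, [344, 110, 383, 161])]
top bored_block [(0.95, [292, 232, 336, 284])]
top offcut [(0.64, [346, 178, 381, 205])]
top square [(0.95, [238, 105, 312, 171])]
top chalk [(0.63, [271, 198, 305, 218])]
scene jig []
scene packing [(0.76, [261, 154, 285, 179]), (0.61, [312, 249, 354, 279]), (0.52, [351, 165, 370, 188])]
scene bored_block [(0.78, [298, 204, 340, 221])]
scene offcut [(0.83, [290, 172, 315, 186])]
scene square [(0.89, [207, 173, 240, 211])]
scene chalk [(0.49, [274, 197, 282, 220])]
```

View pics/top0.png

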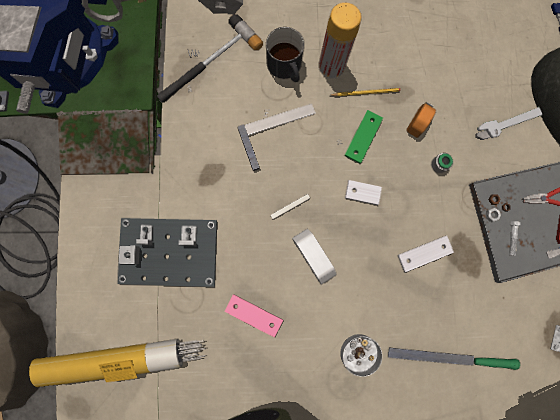

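View pics/scene0.png

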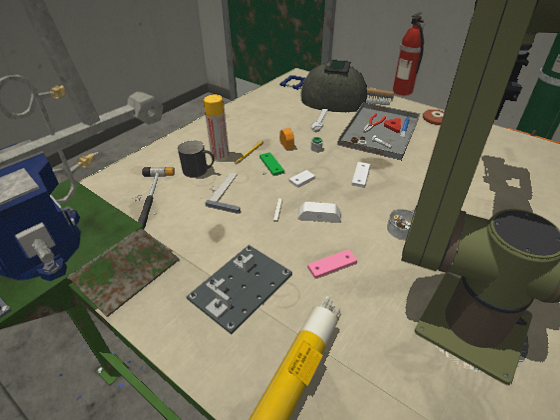

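The top view shows the jig around (167,252), the white packing plate with two holes at (427,253), the offcut at (363,191) and the block at (314,256). The scene view agrees. Next I'll fit silhouettes to get poses.

```bash
cat > h.py <<'E'
import numpy as np,cv2
from scipy.optimize import minimize
from scipy.spatial.transform import Rotation as R
from station import observe, optics, bot
def box(x0,x1,y0,y1,z0,z1): return np.array([[x,y,z] for x in(x0,x1) for y in(y0,y1) for z in(z0,z1)])/1000
B=lambda w,l,h:[box(-w/2,w/2,-l/2,l/2,0,h)]
# block: prism, chamfered ends
BL=[np.vstack([box(-21,21,-62,62,0,10),box(-21,21,-42,42,38,38)])]
c=(15,62)
JIG=[box(-75,75,-110,110,0,10),box(15,19,34,60,10,46),box(15,19,-66,-34,10,46),box(-29,11,62,66,10,46),box(15,59,34,60,10,14),box(15,59,-66,-34,10,14),box(-29,11,62,106,10,14)]
M={"packing":B(42,124,12),"offcut":B(42,78,12),"bored_block":BL,"jig":JIG}
def cam(f,s=None):
    if "rvec" in f: return f["rvec"],f["tvec"]
    T=np.eye(4);T[:3,:3]=R.from_euler("xyz",s["orientation"]).as_matrix();T[:3,3]=s["tcp_pos"]
    C=np.linalg.inv(T@f["hand_eye"]); return cv2.Rodrigues(C[:3,:3])[0],C[:3,3]
def proj(f,p,s=None):
    r,t=cam(f,s); return cv2.projectPoints(np.asarray(p,float).reshape(-1,3),np.array(r),np.array(t),f["intrinsics"],np.array(f["distortion"]))[0][:,0]
def back(f,uv,z,s=None):
    r,t=cam(f,s);Rm=cv2.Rodrigues(np.array(r,float))[0];t=np.array(t).ravel()
    n=cv2.undistortPoints(np.array(uv,float).reshape(-1,1,2),f["intrinsics"],np.array(f["distortion"]))[:,0]
    d=np.c_[n,np.ones(len(n))]@Rm;o=-Rm.T@t
    return o+d*((z-o[2])/d[:,2])[:,None]
def sil(f,parts,q,z,s=None,k=8):
    a=np.zeros((420,560),np.uint8)
    for p in parts:
        P=p@R.from_euler("z",q[2]).as_matrix().T+[q[0],q[1],z]
        h=cv2.convexHull(proj(f,P,s).astype(np.float32))
        m=np.zeros_like(a);cv2.fillConvexPoly(m,np.round(h*256).astype(np.int32),255,cv2.LINE_AA,8);a=np.maximum(a,m)
    return a/255.
def fit(f,mask,parts,q0,z=0,s=None):
    m=cv2.GaussianBlur(mask.astype(float),(0,0),1)
    J=lambda q:np.abs(cv2.GaussianBlur(sil(f,parts,q,z,s),(0,0),1)-m).sum()/m.sum()
    q=np.array(q0,float)
    for st in((.02,.02,.15),(.005,.005,.05)):
        S=np.vstack([q]+[q+np.eye(3)[i]*st[i] for i in range(3)])
        r=minimize(J,q,method="Nelder-Mead",options=dict(initial_simplex=S,xatol=1e-5,fatol=1e-5));q=r.x
    return q,r.fun
E
python3 - <<'E'
from h import *
import pickle
f=optics.grab_frame("top")
for n,h,pk in(("jig",.01,0),("packing",.012,0),("bored_block",.02,0),("offcut",.012,0)):
    d=optics.regions_of(n,f)
    for g in d[:3]:
        m=g["pixels"];u=np.argwhere(m)[:,::-1].astype(float)
        X=back(f,u,h)[:,:2];c,(w,l),a=cv2.minAreaRect(X.astype(np.float32))
        a=np.radians(a)+(0 if w<l else np.pi/2)
        q,e=fit(f,m,M[n],[c[0],c[1],a])
        print(n,round(g["score"],2),"rect",np.round(c,4),round(w,3),round(l,3),"fit",np.round(q[:2],4),round(np.degrees(q[2]),2),"err",round(e,3),[round(x) for x in g["box"]],f["frame"][m].mean(0).round())
    if n=="jig":
        q2,e2=fit(f,m,M[n],[c[0],c[1],a+np.pi]);print("jig flip",q2,e2)
print("cam pos",back(f,[[280,210]],0), "px/mm", np.diff(back(f,[[280,210],[281,210]],0),axis=0))
E
```

```text
jig 0.58 rect [0.4926 0.238 ] 0.22 0.15 fit [0.493  0.2394] 178.15 err 0.078 [117, 217, 219, 282] [86. 88. 87.]
jig flip [0.49298529 0.23939294 6.25096497] 0.07848664423036569
packing 0.95 rect [ 0.7565 -0.2169] 0.043 0.125 fit [ 0.7586 -0.2184] 59.66 err 0.141 [346, 108, 384, 160] [ 56. 140.  72.]
packing 0.83 rect [ 0.4788 -0.3494] 0.045 0.127 fit [ 0.4793 -0.3512] 19.06 err 0.106 [399, 236, 454, 269] [209. 201. 200.]
packing 0.61 rect [0.3496 0.0443] 0.122 0.042 fit [0.3491 0.0448] 153.59 err 0.166 [224, 300, 284, 336] [232. 138. 165.]
bored_block 0.67 rect [ 0.4776 -0.0937] 0.124 0.047 fit [ 0.4772 -0.0933] 120.53 err 0.058 [293, 231, 337, 283] [202. 196. 192.]
offcut 0.82 rect [ 0.6224 -0.2104] 0.078 0.048 fit [ 0.6233 -0.2098] 168.07 err 0.113 [344, 178, 383, 203] [208. 201. 201.]
cam pos [[ 0.58495319 -0.01875737  0.        ]] px/mm [[-3.23732678e-05 -2.28928133e-03  0.00000000e+00]]
```

```bash
cat >> h.py <<'E'
def go(x,y,z,yaw=None):
    "total turn/shift still needed in tool axes (shift in current axes)"
    s=observe();Rm=R.from_euler("xyz",s["orientation"]);d=Rm.inv().apply(np.array([x,y,z])-s["tcp_pos"])
    T=None if yaw is None else np.degrees((Rm.inv()*R.from_euler("xyz",[-np.pi/2,0,np.radians(yaw)])).as_rotvec())
    print("at",np.round(s["tcp_pos"],4),np.round(np.degrees(s["orientation"]),2),"gap",round(s["finger_gap"],4),"F",np.round(s["ft_force"],1),"t",round(s["time_s"],2),"| shift",np.round(d,4),"turn",None if T is None else np.round(T,2))
def wshot(name=None):
    s=observe();f=optics.grab_frame("wrist")
    if name: cv2.imwrite(f"pics/{name}.png",f["frame"][:,:,::-1])
    return s,f
E
python3 -m crank '0 0 0 -.0352 0 -.017 1;0 0 0 -.0352 0 -.017 1;0 0 0 -.0352 0 -.017 1;0 0 0 -.0352 0 -.017 1;0 0 0 -.0352 0 -.017 1;0 0 0 -.0352 0 -.017 1;0 0 0 -.0352 0 -.017 1;0 0 0 -.0352 0 -.017 1;0 0 0 -.0352 0 -.017 1;0 0 0 -.0352 0 -.017 1'
python3 -m crank '0 -7.1 0 0 -.006 0 1;0 -7.1 0 0 -.006 0 1;0 -7.1 0 0 -.006 0 1;0 -7.1 0 0 -.006 0 1;0 -7.1 0 0 -.006 0 1;0 -7.1 0 0 -.006 0 1;0 -7.1 0 0 -.006 0 1;0 -7.1 0 0 -.006 0 1;0 -7.1 0 0 -.006 0 1;0 -7.1 0 0 -.006 0 1;0 -7.1 0 0 -.006 0 1;0 -7.1 0 0 -.006 0 1'
python3 -m crank '0 -6.3 0 0 0 0 1;0 0 0 0 0 0 1;0 0 0 0 0 0 1'
cat > w.py <<'E'
import sys
from h import *
n,x,y,a,z=sys.argv[1],*map(float,sys.argv[2:6])
s,f=wshot(sys.argv[6]);print(np.round(f["hand_eye"],3).tolist())
print("expect px",np.round(proj(f,[x,y,z],s)))
for g in optics.regions_of(n,f)[:3]:
    b=[round(v) for v in g["box"]]
    c=back(f,[[(b[0]+b[2])/2,(b[1]+b[3])/2]],z,s)[0]
    q,e=fit(f,g["pixels"],M[n],[c[0],c[1],np.radians(a)],z,s);print(n,round(g["score"],2),b,np.round(q[:2],4),round(np.degrees(q[2]),2),"err",round(e,3))
go(x,y,z+.003)
E
python3 w.py packing .479 -.351 19 0 w1
```

```text
time_s: 1.78
tcp_pos: [0.481, -0.3507, 0.1755]
orientation: [-1.57, 0.0, -2.837]
ft_force: [-0.1, -0.2, 0.2]
finger_gap: 0.095
time_s: 2.78
tcp_pos: [0.4798, -0.3522, 0.2476]
orientation: [-1.571, -0.0, -1.344]
ft_force: [0.5, 0.2, -0.5]
finger_gap: 0.0953
time_s: 3.03
tcp_pos: [0.4798, -0.3522, 0.2472]
orientation: [-1.571, 0.0, -1.243]
ft_force: [0.6, 0.7, -0.4]
finger_gap: 0.0952
[[0.001, 0.962, 0.274, -0.078], [0.0, -0.274, 0.962, -0.211], [1.0, -0.001, -0.0, -0.0], [0.0, 0.0, 0.0, 1.0]]
expect px [[280. 174.]]
packing 0.73 [259, 125, 297, 225] [ 0.4783 -0.3506] 19.72 err 0.041
packing 0.73 [463, 104, 540, 195] [ 0.7577 -0.2177] 61.92 err 0.058
at [ 0.4797 -0.3521  0.2469] [-9.001e+01  3.000e-02 -7.116e+01] gap 0.0951 F [ 0.1  0.4 -0.2] t 3.13 | shift [-1.200e-03  2.439e-01 -2.000e-04] turn None
```

```bash
python3 -m crank '0 -.9 0 -.0018 .04 -.0009 1;0 0 0 0 .04 0 1;0 0 0 0 .04 0 1;0 0 0 0 .04 0 1;0 0 0 0 .04 0 1;0 0 0 0 .03 0 1;0 0 0 0 .012 0 1;0 0 0 0 0 0 1'
python3 -m crank '0 0 0 0 0 0 0;0 0 0 0 0 0 0;0 0 0 0 0 0 0;0 0 0 0 0 0 0;0 0 0 0 0 0 0;0 0 0 0 0 0 0;0 0 0 0 0 0 0;0 0 0 0 0 0 0'
```

```text
time_s: 3.8
tcp_pos: [0.4757, -0.3485, 0.0011]
orientation: [-1.575, 0.007, -1.225]
ft_force: [0.2, 0.7, 0.6]
finger_gap: 0.0952
time_s: 4.47
tcp_pos: [0.4784, -0.3508, 0.0055]
orientation: [-1.571, -0.0, -1.224]
ft_force: [0.0, -0.7, -0.1]
finger_gap: 0.0475
```

```bash
python3 -m crank '0 0 0 0 .0015 0 0;0 0 0 0 0 0 0;0 0 0 0 0 0 0;0 0 0 0 0 0 0'
python3 -m crank '0 0 0 0 -.035 0 0;0 0 0 0 -.04 0 0;0 0 0 0 -.04 0 0;0 0 0 0 -.025 0 0;0 0 0 0 0 0 0;0 0 0 0 0 0 0'
python3 - <<'E'
from h import *
go(.493,.2394,.15,-91.85)
E
```

```text
time_s: 4.8
tcp_pos: [0.4783, -0.3507, 0.0036]
orientation: [-1.571, 0.0, -1.224]
ft_force: [-0.5, 0.1, 0.5]
finger_gap: 0.0202
time_s: 5.3
tcp_pos: [0.4795, -0.3518, 0.1464]
orientation: [-1.569, -0.004, -1.224]
ft_force: [-0.9, -0.1, -0.8]
finger_gap: 0.0001
at [ 0.4795 -0.3518  0.1464] [-89.87  -0.24 -70.13] gap 0.0001 F [-0.9 -0.1 -0.8] t 5.3 | shift [-0.5515 -0.0055  0.2136] turn [-0.18 21.72  0.21]
```

```bash
python3 - <<'E'
from h import *
s,f=wshot("w2")
E
python3 w.py packing .479 -.351 19 0 w2
```

```text
[[0.001, 0.962, 0.274, -0.078], [0.0, -0.274, 0.962, -0.211], [1.0, -0.001, -0.0, -0.0], [0.0, 0.0, 0.0, 1.0]]
expect px [[281. 191.]]
packing 0.68 [258, 135, 306, 252] [ 0.4789 -0.3505] 19.71 err 0.086
packing 0.65 [514, 108, 560, 208] [ 0.759  -0.2174] 61.73 err 0.032
at [ 0.4773 -0.3499  0.1415] [-90.1    0.19 -70.14] gap 0.0004 F [ 0.   0.8 -0.1] t 5.45 | shift [0.0021 0.1385 0.0015] turn None
```

View pics/w2.png

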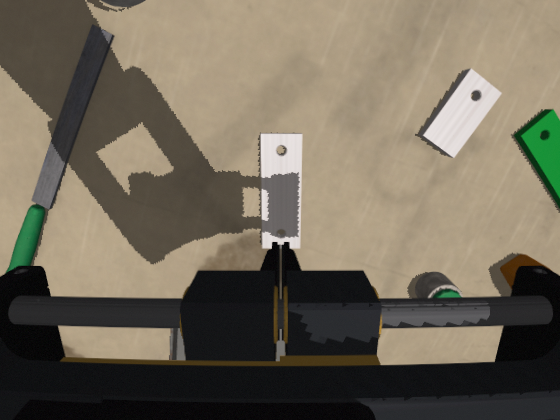

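The plate lies undisturbed under the closed fingers (its centre is at about (281,190)), so the fingers shut without catching it. I'll check the height.

```bash
python3 - <<'E'
from h import *
s,f=wshot()
g=optics.regions_of("packing",f)[0]["pixels"]
for z in(-.03,-.02,-.01,0,.01,.02): 
    q,e=fit(f,g,M["packing"],[.4785,-.3505,.344],z,s);print(z,np.round(q,4),round(e,4))
print(proj(f,s["tcp_pos"],s),f["intrinsics"][0])
E
python3 -m crank '0 0 0 0 0 0 1;0 0 0 0 0 0 1;0 0 0 0 0 0 1;0 0 0 0 0 0 1;0 0 0 0 0 0 1;0 0 0 0 0 0 1;0 0 0 0 0 0 1;0 0 0 0 0 0 1;0 0 0 0 0 0 1;0 0 0 0 .03 0 1;0 0 0 0 .03 0 1;0 0 0 0 .03 0 1'
python3 -m crank '0 0 0 0 .03 0 1;0 0 0 0 .016 0 1;0 0 0 0 .004 0 1;0 0 0 0 0 0 1;0 0 0 0 0 0 1;0 0 0 0 0 0 1;0 0 0 0 0 0 1'
python3 -c "
from h import *
wshot('w3');go(.4787,-.3505,.003,-70.3)"
```

```text
-0.03 [ 0.7318 -0.8438  1.194 ] 1.0
-0.02 [ 0.7318 -0.8438  1.194 ] 1.0
-0.01 [ 0.7318 -0.8438  1.194 ] 1.0
0 [ 0.6696 -0.7016  0.9273] 1.0
0.01 [ 0.6696 -0.7016  0.9273] 1.0
0.02 [ 0.6696 -0.7016  0.9273] 1.0
[[280.78524099 237.04045317]] [331.64227942   0.         280.2442802 ]
time_s: 6.55
tcp_pos: [0.479, -0.3513, 0.0538]
orientation: [-1.57, -0.002, -1.224]
ft_force: [0.5, -0.3, -0.2]
finger_gap: 0.0749
time_s: 7.13
tcp_pos: [0.4796, -0.352, 0.006]
orientation: [-1.569, -0.003, -1.224]
ft_force: [-0.0, -0.6, -0.3]
finger_gap: 0.0951
at [ 0.4794 -0.3518  0.0057] [-89.91  -0.16 -70.14] gap 0.0945 F [-0.1 -0.1  0.9] t 7.18 | shift [-0.0015  0.0027 -0.0003] turn [-0.09  0.16  0.16]
```

View pics/w3.png

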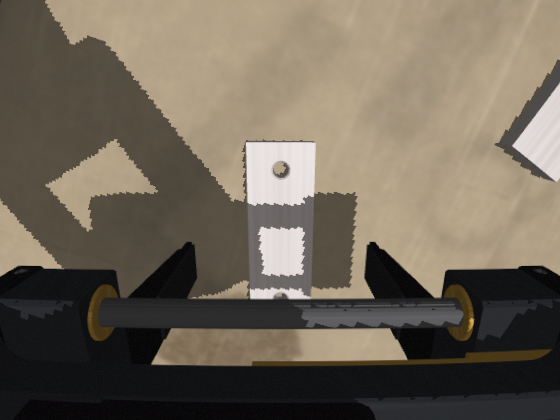

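In this view the open fingertips, at about (192,243) and (372,243), look shorter than the stated TCP. I'll check their height in the scene camera.

```bash
python3 -c "
from h import *
s=observe();f=optics.grab_frame('scene')
p=proj(f,[s['tcp_pos']])[0];print(p)
Rm=R.from_euler('xyz',s['orientation']).as_matrix()
u,v=p.astype(int);im=f['frame'][:,:,::-1].copy()
x0,y0=u-70,v-70;c=cv2.resize(im[y0:y0+100,x0:x0+133],None,fx=6,fy=6,interpolation=cv2.INTER_CUBIC)
for zt in(-.0475,.0475):
  for d in(0,.02,.04):
    q=proj(f,[s['tcp_pos']+Rm@[0,-d,zt]])[0];cv2.circle(c,tuple(int(a) for a in (q-[x0,y0]+.5)*6),4,(0,0,255) if d==0 else (255,0,0),1)
cv2.imwrite('pics/s1.png',c)"
```

```text
[360.58494476 173.59862258]
```

View pics/s1.png

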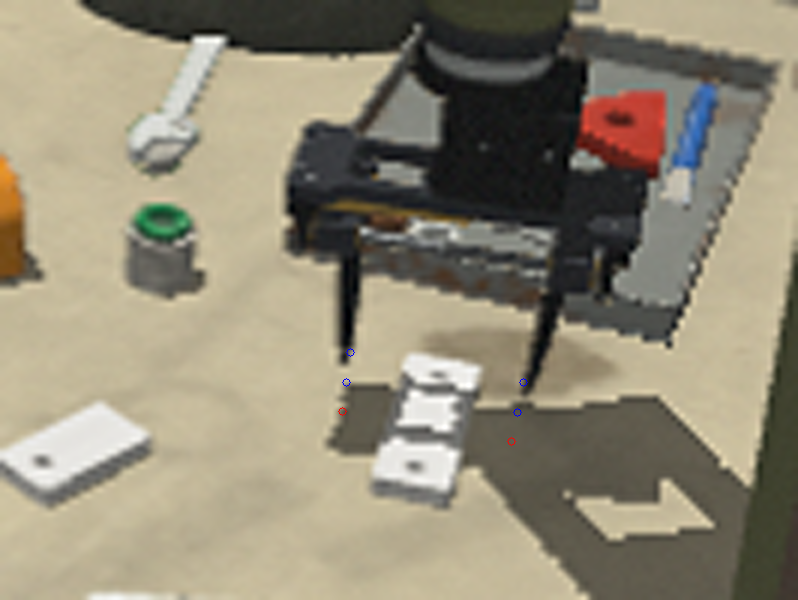

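The fingertips are really about 33 mm short of the reported TCP: both tips in the crop, at (344,362) and (527,393), sit there, and the wrist view agrees. I'll descend further by feel.

```bash
python3 -m crank '0 0 0 0 .02 0 1;0 0 0 0 .01 0 1;0 0 0 0 0 0 1;0 0 0 0 0 0 1;0 0 0 0 0 0 1'
python3 -m crank '0 0 0 0 .002 0 1;0 0 0 0 0 0 1;0 0 0 0 0 0 1'
python3 -m crank '0 0 0 0 .002 0 1;0 0 0 0 0 0 1;0 0 0 0 0 0 1'
```

```text
time_s: 7.65
tcp_pos: [0.4786, -0.351, -0.0258]
orientation: [-1.571, -0.0, -1.224]
ft_force: [0.2, 0.6, -0.1]
finger_gap: 0.0948
time_s: 7.9
tcp_pos: [0.4786, -0.351, -0.0278]
orientation: [-1.57, -0.001, -1.224]
ft_force: [0.1, -0.8, -0.6]
finger_gap: 0.0949
time_s: 8.15
tcp_pos: [0.4783, -0.3507, -0.0303]
orientation: [-1.571, 0.0, -1.224]
ft_force: [0.3, 0.0, 0.7]
finger_gap: 0.0953
```

```bash
python3 -m crank '0 0 0 0 .002 0 1;0 0 0 0 0 0 1;0 0 0 0 0 0 1'
python3 -m crank '0 0 0 0 .002 0 1;0 0 0 0 0 0 1;0 0 0 0 0 0 1'

```

```text
time_s: 8.4
tcp_pos: [0.4782, -0.3507, -0.0325]
orientation: [-1.571, 0.0, -1.224]
ft_force: [0.9, 0.2, 0.8]
finger_gap: 0.0947
time_s: 8.65
tcp_pos: [0.4782, -0.3507, -0.0344]
orientation: [-1.571, 0.0, -1.224]
ft_force: [0.7, -0.3, -0.0]
finger_gap: 0.0948
```

```bash
python3 -m crank '0 0 0 0 .001 0 1;0 0 0 0 0 0 1;0 0 0 0 0 0 1'
python3 -m crank '0 0 0 0 .001 0 1;0 0 0 0 0 0 1;0 0 0 0 0 0 1'

```

```text
time_s: 8.9
tcp_pos: [0.4784, -0.3508, -0.0353]
orientation: [-1.571, 0.0, -1.224]
ft_force: [-0.1, -1.3, 1.1]
finger_gap: 0.0952
time_s: 9.15
tcp_pos: [0.4783, -0.3508, -0.0363]
orientation: [-1.571, 0.0, -1.224]
ft_force: [0.6, -0.0, 0.3]
finger_gap: 0.0951
```

```bash
python3 -m crank '0 0 0 0 -.0005 0 0;0 0 0 0 0 0 0;0 0 0 0 0 0 0;0 0 0 0 0 0 0;0 0 0 0 0 0 0;0 0 0 0 0 0 0;0 0 0 0 0 0 0;0 0 0 0 0 0 0;0 0 0 0 0 0 0;0 0 0 0 0 0 0;0 0 0 0 0 0 0;0 0 0 0 0 0 0'
python3 -m crank '0 0 0 0 -.035 0 0;0 0 0 0 -.04 0 0;0 0 0 0 -.035 0 0;0 0 0 0 0 0 0;0 0 0 0 0 0 0'
python3 - <<'E'
from h import *
s,f=wshot('w4')
go(.493,.2394,.1,-91.85)
for g in optics.regions_of("packing",f)[:3]:
    q,e=fit(f,g["pixels"],M["packing"],[.4785,-.3505,.344],s["tcp_pos"][2]+.033,s);print(g["box"],np.round(q,4),round(e,4))
E
```

```text
time_s: 10.15
tcp_pos: [0.4784, -0.3508, -0.0358]
orientation: [-1.571, 0.0, -1.224]
ft_force: [0.2, 1.3, 0.1]
finger_gap: 0.0415
time_s: 10.57
tcp_pos: [0.4799, -0.3522, 0.0772]
orientation: [-1.568, -0.005, -1.224]
ft_force: [0.2, -0.3, -3.0]
finger_gap: 0.0417
at [ 0.4783 -0.3509  0.0745] [-8.999e+01 -3.000e-02 -7.013e+01] gap 0.0417 F [-1.3  0.8 -2.2] t 10.62 | shift [-0.5501 -0.0258  0.2144] turn [-2.000e-02  2.172e+01  3.000e-02]
[237.8, 146.8, 326.1, 361.5] [ 0.4796 -0.3527  0.343 ] 0.1956
```

```bash
python3 -m crank '0 0 0 -.0348 -.016 .0137 0;0 0 0 -.0348 -.016 .0137 0;0 0 0 -.0348 -.016 .0137 0;0 0 0 -.0348 -.016 .0137 0;0 0 0 -.0348 -.016 .0137 0;0 0 0 -.0348 -.016 .0137 0;0 0 0 -.0348 -.016 .0137 0;0 0 0 -.0348 -.016 .0137 0;0 0 0 -.0348 -.016 .0137 0;0 0 0 -.0348 -.016 .0137 0;0 0 0 -.0348 -.016 .0137 0'
python3 -m crank '0 5.43 0 0 0 0 0;0 5.43 0 0 0 0 0;0 5.43 0 0 0 0 0;0 5.43 0 0 0 0 0;0 0 0 0 0 0 0;0 0 0 0 0 0 0;0 0 0 0 0 0 0'
cat > j.py <<'E'
import sys
from h import *
s,f=wshot()
go(.493,.2394,.1,-91.85)
q=None
for g in optics.regions_of("jig",f)[:2]:
    q,e=fit(f,g["pixels"],M["jig"],[.493,.2394,-.032],0,s);print(round(g["score"],2),[round(v) for v in g["box"]],np.round(q,4),np.degrees(q[2]).round(2),round(e,4))
    break
im=f["frame"][:,:,::-1].copy()
if q is not None:
  for p in M["jig"][:4]:
    P=p@R.from_euler("z",q[2]).as_matrix().T+[q[0],q[1],0]
    for a in range(8):
        for b in range(a):
            if (np.abs(p[a]-p[b])>1e-9).sum()==1:
                u,v=[tuple(int(round(k*16)) for k in w) for w in proj(f,[P[a],P[b]],s)];cv2.line(im,u,v,(0,0,255),1,cv2.LINE_AA,4)
cv2.imwrite(f"pics/{sys.argv[1]}.png",im)
E
python3 j.py j1
```

```text
time_s: 11.58
tcp_pos: [0.4884, 0.0621, 0.2479]
orientation: [-1.576, 0.002, -1.224]
ft_force: [1.0, 0.1, -1.2]
finger_gap: 0.0417
time_s: 12.17
tcp_pos: [0.4894, 0.0603, 0.2485]
orientation: [-1.574, -0.0, -1.601]
ft_force: [0.2, 0.1, -2.0]
finger_gap: 0.0419
at [0.4896 0.0603 0.249 ] [-9.012e+01 -1.000e-02 -9.178e+01] gap 0.0418 F [ 0.6  0.4 -2.7] t 12.22 | shift [-0.1792  0.149  -0.0018] turn [0.12 0.07 0.01]
0.89 [220, 0, 344, 124] [ 0.4928  0.2407 -0.0416] -2.38 0.0302
```

View pics/j1.png

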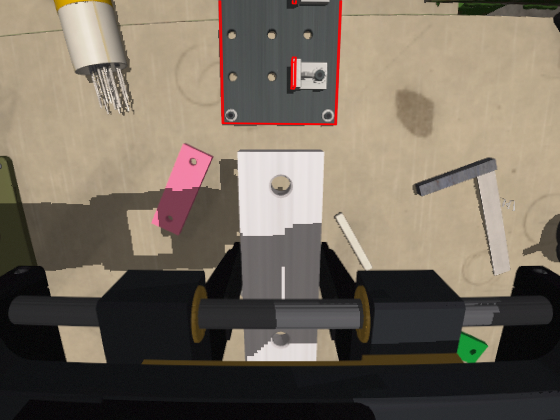

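The overlay matches the jig plate and the near fence foot at (315,75), but the end fence is out of the frame. I'll raise the arm for a full view.

```bash
python3 -m crank '0 0 0 0 -.04 0 0;0 0 0 0 -.04 0 0;0 0 0 0 -.04 0 0;0 0 0 0 -.02 0 0;0 0 0 0 0 0 0;0 0 0 0 0 0 0;0 0 0 0 0 0 0;0 0 0 0 0 0 0'
python3 j.py j2
python3 - <<'E'
from h import *
s,f=wshot()
Rm=R.from_euler("xyz",s["orientation"]).as_matrix()
for g in optics.regions_of("packing",f)[:3]:
    b=g["box"];print([round(v) for v in b])
    m=g["pixels"]; cols=[c for c in range(560) if m[:,c].any()]
    if not (b[0]<281<b[2]): continue
    cs=np.arange(int(b[0])+8,int(b[2])-8,4)
    uv=np.array([[c,np.argmax(m[:,c])] for c in cs],float)
    X=(back(f,uv,s["tcp_pos"][2]+.0478,s)-s["tcp_pos"])@Rm
    print("end edge toolx vs z: slope,at z=0",np.polyfit(X[:,2],X[:,0],1), "ctr", np.polyfit(X[:,2],X[:,0],1)[1]+.062)
    r=[v for v in range(int(b[1])+5,int(b[1])+50,3)]
    L=np.array([[np.argmax(m[v]),v] for v in r],float);Rr=np.array([[559-np.argmax(m[v][::-1])+1,v] for v in r],float)
    for E_ in(L,Rr):
        X=(back(f,E_,s["tcp_pos"][2]+.0478,s)-s["tcp_pos"])@Rm;print("side z vs x slope,mean z",np.polyfit(X[:,0],X[:,2],1)[0],X[:,2].mean())
E
```

```text
time_s: 12.93
tcp_pos: [0.4892, 0.0603, 0.3873]
orientation: [-1.575, -0.0, -1.603]
ft_force: [1.1, -0.1, -2.2]
finger_gap: 0.0418
at [0.4893 0.0604 0.3874] [-9.026e+01 -1.000e-02 -9.185e+01] gap 0.0417 F [-0.4 -0.4 -2.4] t 12.98 | shift [-0.1791  0.2873 -0.0008] turn [0.26 0.   0.01]
0.93 [235, 0, 329, 123] [ 0.4926  0.2411 -0.0379] -2.17 0.0358
[237, 149, 325, 364]
end edge toolx vs z: slope,at z=0 [ 0.00029686 -0.06265502] ctr -0.0006550206044567408
side z vs x slope,mean z 0.013011257774450481 -0.021155914076562598
side z vs x slope,mean z 0.0007844823784778016 0.02097633773724637
[182, 135, 226, 207]
```

View pics/j2.png

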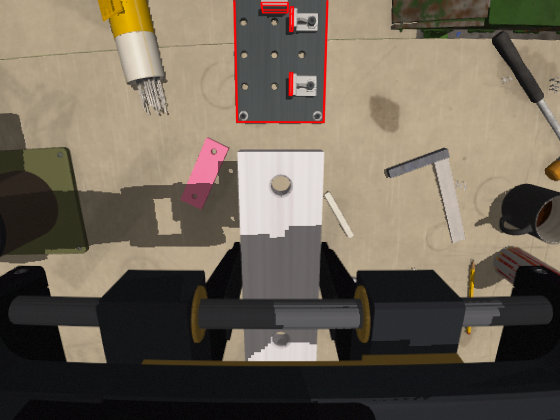

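```bash
python3 -m crank '0 .35 0 -.0244 .03 -.0025 0;0 0 0 -.0244 .03 -.0025 0;0 0 0 -.0244 .03 -.0025 0;0 0 0 -.0244 .03 -.0025 0;0 0 0 -.0244 .03 -.0025 0;0 0 0 -.0244 .03 -.0025 0;0 0 0 -.0244 .03 -.0025 0;0 0 0 0 .04 0 0;0 0 0 0 .04 0 0;0 0 0 0 .04 0 0;0 0 0 0 .03 0 0;0 0 0 0 0 0 0'
python3 -m crank '0 0 0 0 0 0 0;0 0 0 0 0 0 0;0 0 0 0 0 0 0'
python3 -c "
from h import *
go(.4783,.2314,-.0208,-92.2)"
```

```text
time_s: 14.13
tcp_pos: [0.4721, 0.2294, 0.0219]
orientation: [-1.585, -0.006, -1.609]
ft_force: [-2.6, -0.5, -3.6]
finger_gap: 0.0416
time_s: 14.38
tcp_pos: [0.4815, 0.2326, 0.0336]
orientation: [-1.566, 0.002, -1.609]
ft_force: [-0.4, -0.1, -1.6]
finger_gap: 0.0419
at [0.4815 0.2326 0.0336] [-89.7    0.12 -92.21] gap 0.0419 F [-0.4 -0.1 -1.6] t 14.38 | shift [ 0.0015  0.0544 -0.0035] turn [-0.3  -0.01 -0.12]
```

```bash
python3 -m crank '0 0 0 0 0 0 0;0 0 0 0 0 0 0;0 0 0 0 0 0 0;0 0 0 0 0 0 0;0 0 0 0 0 0 0'
python3 -c "
from h import *
go(.4783,.2314,-.0208,-92.2)"
```

```text
time_s: 14.8
tcp_pos: [0.4791, 0.2318, 0.0306]
orientation: [-1.57, 0.0, -1.609]
ft_force: [0.4, -0.1, -2.1]
finger_gap: 0.0415
at [0.4791 0.2318 0.0306] [-8.997e+01  1.000e-02 -9.220e+01] gap 0.0415 F [ 0.4 -0.1 -2.1] t 14.8 | shift [ 0.0004  0.0514 -0.0008] turn [-0.03 -0.   -0.01]
```

```bash
python3 -m crank '0 0 0 0 .015 -.0008 0;0 0 0 0 .015 0 0;0 0 0 0 .015 0 0;0 0 0 0 .006 0 0;0 0 0 0 0 0 0;0 0 0 0 0 0 0;0 0 0 0 0 0 0;0 0 0 0 0 0 0'
python3 -m crank '0 0 0 0 .0025 0 0;0 0 0 0 .001 0 0;0 0 0 0 0 0 0;0 0 0 0 0 0 0'
python3 -m crank '0 0 0 0 .001 0 0;0 0 0 0 0 0 0;0 0 0 0 0 0 0'
```

```text
time_s: 15.47
tcp_pos: [0.4792, 0.2322, -0.0195]
orientation: [-1.569, 0.001, -1.609]
ft_force: [0.6, 0.8, -1.3]
finger_gap: 0.0417
time_s: 15.8
tcp_pos: [0.4781, 0.2318, -0.0242]
orientation: [-1.571, -0.0, -1.609]
ft_force: [-0.2, 0.7, -2.1]
finger_gap: 0.042
time_s: 16.05
tcp_pos: [0.4781, 0.2317, -0.0253]
orientation: [-1.571, -0.0, -1.609]
ft_force: [0.5, 0.3, -1.9]
finger_gap: 0.0417
```

```bash
python3 -m crank '0 0 0 0 .0006 0 0;0 0 0 0 0 0 0;0 0 0 0 0 0 0'
python3 -m crank '0 0 0 -.003 0 0 0;0 0 0 -.003 0 0 0;0 0 0 0 0 0 0;0 0 0 0 0 0 0;0 0 0 0 0 0 0'
python3 -m crank '0 0 0 -.002 0 0 0;0 0 0 0 0 0 0;0 0 0 0 0 0 0'
python3 -m crank '0 0 0 -.001 0 0 0;0 0 0 0 0 0 0;0 0 0 0 0 0 0'
```

```text
time_s: 16.3
tcp_pos: [0.4783, 0.2318, -0.0258]
orientation: [-1.571, 0.0, -1.609]
ft_force: [0.5, 0.1, -1.5]
finger_gap: 0.0413
time_s: 16.72
tcp_pos: [0.4785, 0.2381, -0.0258]
orientation: [-1.571, 0.0, -1.609]
ft_force: [-1.7, 0.3, -1.0]
finger_gap: 0.0416
time_s: 16.97
tcp_pos: [0.4785, 0.2394, -0.0258]
orientation: [-1.571, -0.001, -1.609]
ft_force: [0.4, -2.3, -0.2]
finger_gap: 0.0419
time_s: 17.22
tcp_pos: [0.4785, 0.2394, -0.0258]
orientation: [-1.571, -0.003, -1.609]
ft_force: [0.6, -5.9, 2.1]
finger_gap: 0.042
```

```bash
python3 -m crank '0 0 0 0 0 .003 0;0 0 0 0 0 .002 0;0 0 0 0 0 0 0;0 0 0 0 0 0 0;0 0 0 0 0 0 0'
python3 -m crank '0 0 0 0 0 .002 0;0 0 0 0 0 0 0;0 0 0 0 0 0 0'
python3 -m crank '0 0 0 0 0 .001 0;0 0 0 0 0 0 0;0 0 0 0 0 0 0'
python3 -m crank '0 0 0 0 0 .001 0;0 0 0 0 0 0 0;0 0 0 0 0 0 0'
```

```text
time_s: 17.63
tcp_pos: [0.4792, 0.2393, -0.0257]
orientation: [-1.581, -0.004, -1.608]
ft_force: [-14.2, -6.0, 14.9]
finger_gap: 0.0415
time_s: 17.88
tcp_pos: [0.4804, 0.2393, -0.0257]
orientation: [-1.583, -0.004, -1.608]
ft_force: [-15.6, -5.7, 17.0]
finger_gap: 0.0414
time_s: 18.13
tcp_pos: [0.4809, 0.2392, -0.0257]
orientation: [-1.584, -0.004, -1.608]
ft_force: [-17.5, -5.1, 17.9]
finger_gap: 0.0417
time_s: 18.38
tcp_pos: [0.4819, 0.2392, -0.0258]
orientation: [-1.584, -0.004, -1.608]
ft_force: [-18.4, -6.3, 17.7]
finger_gap: 0.0418
```

```bash
python3 -m crank '0 0 0 0 -.001 0 0;0 0 0 0 0 0 0;0 0 0 0 0 0 0'
python3 -m crank '0 0 0 0 0 .001 0;0 0 0 0 0 0 0;0 0 0 0 0 0 0'
python3 -m crank '0 0 0 0 0 .001 0;0 0 0 0 0 0 0;0 0 0 0 0 0 0'
python3 -c "
from h import *
wshot('p1');go(.4867,.2394,-.0258,-92.2)"
```

```text
time_s: 18.63
tcp_pos: [0.4847, 0.2391, -0.0258]
orientation: [-1.576, -0.003, -1.608]
ft_force: [-5.1, -5.1, 1.5]
finger_gap: 0.0417
time_s: 18.88
tcp_pos: [0.4851, 0.2391, -0.0258]
orientation: [-1.578, -0.003, -1.608]
ft_force: [-7.4, -4.2, 5.0]
finger_gap: 0.0417
time_s: 19.13
tcp_pos: [0.4861, 0.2391, -0.0258]
orientation: [-1.578, -0.003, -1.608]
ft_force: [-7.4, -4.5, 4.4]
finger_gap: 0.0416
at [ 0.4862  0.2391 -0.0258] [-90.41  -0.19 -92.15] gap 0.0414 F [-7.4 -5.2  5.3] t 19.18 | shift [-0.0003  0.      0.0005] turn [0.41 0.05 0.19]
```

View pics/p1.png

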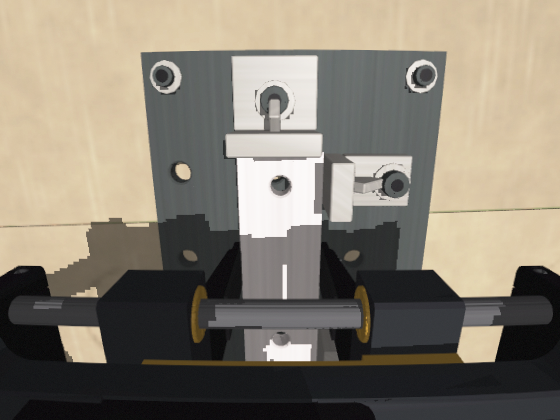

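The plate touches the end fence (v≈157). There's still a sliver of a gap at u≈322–330 to the long fence, so I'll continue pushing.

```bash
python3 -m crank '0 0 0 0 -.0003 .001 0;0 0 0 0 0 0 0;0 0 0 0 0 0 0'
python3 -m crank '0 0 0 0 0 .001 0;0 0 0 0 0 0 0;0 0 0 0 0 0 0'
python3 -m crank '0 0 0 0 0 .001 0;0 0 0 0 0 0 0;0 0 0 0 0 0 0'
python3 -m crank '0 0 0 0 0 .001 0;0 0 0 0 0 0 0;0 0 0 0 0 0 0'
```

```text
time_s: 19.43
tcp_pos: [0.4868, 0.2391, -0.0258]
orientation: [-1.579, -0.003, -1.608]
ft_force: [-7.8, -4.0, 3.3]
finger_gap: 0.0421
time_s: 19.68
tcp_pos: [0.4867, 0.239, -0.0258]
orientation: [-1.581, -0.004, -1.608]
ft_force: [-10.7, -4.4, 6.9]
finger_gap: 0.0417
time_s: 19.93
tcp_pos: [0.4866, 0.239, -0.0257]
orientation: [-1.584, -0.004, -1.608]
ft_force: [-14.4, -4.2, 9.6]
finger_gap: 0.042
time_s: 20.18
tcp_pos: [0.4866, 0.239, -0.0258]
orientation: [-1.586, -0.004, -1.609]
ft_force: [-17.6, -4.6, 12.5]
finger_gap: 0.0413
```

```bash
python3 -m crank '0 0 0 -.0015 0 0 0;0 0 0 0 0 0 0;0 0 0 0 0 0 0'
python3 -m crank '0 0 0 -.0015 0 0 0;0 0 0 0 0 0 0;0 0 0 0 0 0 0'
python3 -m crank '0 0 0 -.0015 0 0 0;0 0 0 0 0 0 0;0 0 0 0 0 0 0'
```

```text
time_s: 20.43
tcp_pos: [0.4865, 0.2389, -0.0258]
orientation: [-1.587, -0.008, -1.608]
ft_force: [-18.2, -9.5, 14.9]
finger_gap: 0.0414
time_s: 20.68
tcp_pos: [0.4865, 0.2389, -0.0259]
orientation: [-1.587, -0.011, -1.607]
ft_force: [-17.9, -14.9, 16.3]
finger_gap: 0.0416
time_s: 20.93
tcp_pos: [0.4865, 0.2389, -0.0259]
orientation: [-1.587, -0.014, -1.606]
ft_force: [-18.5, -19.1, 16.7]
finger_gap: 0.0413
```

```bash
python3 -m crank '0 0 0 0 0 0 .75;0 0 0 0 0 0 .75;0 0 0 0 0 0 .75;0 0 0 0 0 0 .75;0 0 0 0 0 0 .75'
python3 -m crank '0 0 0 0 -.01 0 .75;0 0 0 0 -.03 0 .75;0 0 0 0 -.04 0 .75;0 0 0 0 -.04 0 .75;0 0 0 0 -.04 0 1;0 0 0 0 -.04 0 1;0 0 0 0 0 0 1;0 0 0 0 0 0 1;0 0 0 0 0 0 1;0 0 0 0 0 0 1'
python3 - <<'E'
from h import *
s,f=wshot('p2')
cv2.imwrite('pics/p2c.png',cv2.resize(f["frame"][100:300,200:420,::-1],None,fx=3.4,fy=2.9,interpolation=cv2.INTER_CUBIC)[:600])
for g in optics.regions_of("packing",f)[:3]:
    q,e=fit(f,g["pixels"],M["packing"],[.4867,.239,-.0384],.01,s);print([round(v) for v in g["box"]],np.round(q,4),np.degrees(q[2]).round(2),round(e,4))
go(.4772,-.0933,.2,-149.5)
E
```

```text
time_s: 21.35
tcp_pos: [0.4944, 0.2452, -0.024]
orientation: [-1.569, 0.001, -1.609]
ft_force: [-0.4, 0.1, -0.2]
finger_gap: 0.0686
time_s: 22.18
tcp_pos: [0.4927, 0.2444, 0.1739]
orientation: [-1.573, -0.001, -1.609]
ft_force: [-0.5, -0.1, -0.3]
finger_gap: 0.0947
[254, 136, 299, 245] [ 0.4872  0.2375 -0.0383] -2.19 0.0617
at [0.4925 0.2443 0.1734] [-9.019e+01 -8.000e-02 -9.220e+01] gap 0.0952 F [-0.2 -0.6 -0.6] t 22.28 | shift [ 0.338  -0.0262 -0.0024] turn [ 0.13 57.3   0.17]
```

View pics/p2.png

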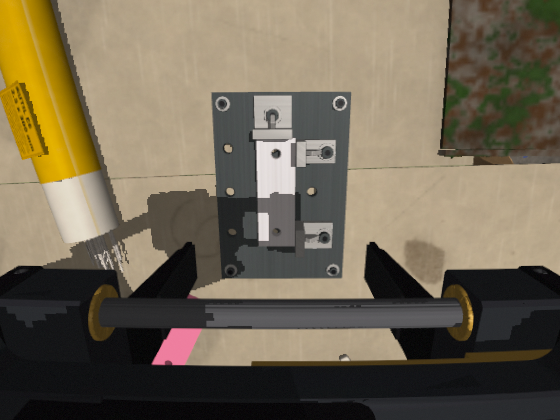

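The plate lies square in the corner, with its top end on the end fence at about (272,137) and its right side on both angles. Next is the block.

```bash
python3 -m crank '0 0 0 .0376 -.003 -.0003 1;0 0 0 .0376 -.003 -.0003 1;0 0 0 .0376 -.003 -.0003 1;0 0 0 .0376 -.003 -.0003 1;0 0 0 .0376 -.003 -.0003 1;0 0 0 .0376 -.003 -.0003 1;0 0 0 .0376 -.003 -.0003 1;0 0 0 .0376 -.003 -.0003 1;0 0 0 .0376 -.003 -.0003 1'
python3 -m crank '0 7.1 0 0 0 0 1;0 7.1 0 0 0 0 1;0 7.1 0 0 0 0 1;0 7.1 0 0 0 0 1;0 7.1 0 0 0 0 1;0 7.1 0 0 0 0 1;0 7.1 0 0 0 0 1;0 7.1 0 0 0 0 1;0 .5 0 0 0 0 1;0 0 0 0 0 0 1;0 0 0 0 0 0 1;0 0 0 0 0 0 1'
python3 w.py bored_block .4772 -.0933 120.5 0 b1
python3 -c "
from h import *
go(.4772,-.0933,.2,-149.5)"
```

```text
time_s: 23.03
tcp_pos: [0.4768, -0.0949, 0.2012]
orientation: [-1.573, 0.001, -1.609]
ft_force: [0.6, 0.1, 0.0]
finger_gap: 0.0953
time_s: 24.03
tcp_pos: [0.4777, -0.0933, 0.202]
orientation: [-1.571, -0.001, -2.608]
ft_force: [0.8, 1.1, 0.6]
finger_gap: 0.0952
[[0.001, 0.961, 0.275, -0.077], [0.001, -0.275, 0.961, -0.211], [1.0, -0.001, -0.001, -0.001], [0.0, 0.0, 0.0, 1.0]]
expect px [[281. 181.]]
bored_block 0.86 [264, 135, 302, 230] [ 0.4777 -0.0932] 120.49 err 0.05
at [ 0.4779 -0.0933  0.2023] [-9.0010e+01 -1.0000e-02 -1.4944e+02] gap 0.095 F [-0.  -0.2  0.7] t 24.13 | shift [ 0.0005  0.1993 -0.0003] turn None
at [ 0.4779 -0.0933  0.2023] [-9.0010e+01 -1.0000e-02 -1.4944e+02] gap 0.095 F [-0.  -0.2  0.7] t 24.13 | shift [ 0.0006  0.0023 -0.0004] turn [0.01 0.06 0.01]
```

```bash
python3 -m crank '0 0 0 0 .04 0 1;0 0 0 0 .04 0 1;0 0 0 0 .04 0 1;0 0 0 0 .04 0 1;0 0 0 0 .04 0 1;0 0 0 0 .023 0 1;0 0 0 0 .01 0 1;0 0 0 0 0 0 1;0 0 0 0 0 0 1;0 0 0 0 0 0 1;0 0 0 0 0 0 1;0 0 0 0 0 0 1'
python3 -m crank '0 0 0 0 0 0 0;0 0 0 0 0 0 0;0 0 0 0 0 0 0;0 0 0 0 0 0 0;0 0 0 0 0 0 0;0 0 0 0 0 0 0;0 0 0 0 0 0 0;0 0 0 0 0 0 0;0 0 0 0 0 0 0;0 0 0 0 0 0 0;0 0 0 0 0 0 0'
python3 -m crank '0 0 0 0 -.03 0 0;0 0 0 0 -.04 0 0;0 0 0 0 -.04 0 0;0 0 0 0 -.04 0 0;0 0 0 0 0 0 0;0 0 0 0 0 0 0;0 0 0 0 0 0 0;0 0 0 0 0 0 0'
python3 -c "
from h import *
go(.4787,.232,.1,-92.2)"
```

```text
time_s: 25.13
tcp_pos: [0.4798, -0.0939, -0.0284]
orientation: [-1.568, 0.003, -2.609]
ft_force: [0.2, -0.2, 0.4]
finger_gap: 0.0955
time_s: 26.05
tcp_pos: [0.4779, -0.0934, -0.0306]
orientation: [-1.571, -0.0, -2.609]
ft_force: [-0.1, 0.1, -0.1]
finger_gap: 0.0422
time_s: 26.72
tcp_pos: [0.4759, -0.0927, 0.1165]
orientation: [-1.575, -0.004, -2.609]
ft_force: [-0.2, 0.3, -3.4]
finger_gap: 0.0421
at [ 0.4759 -0.0927  0.1165] [ -90.23   -0.2  -149.51] gap 0.0421 F [-0.2  0.3 -3.4] t 26.72 | shift [-0.1672  0.017  -0.2783] turn [  0.31 -57.31   0.07]
```

```bash
python3 -m crank '0 -7.1 0 0 0 0 0;0 -7.1 0 0 0 0 0;0 -7.1 0 0 0 0 0;0 -7.1 0 0 0 0 0;0 -7.1 0 0 0 0 0;0 -7.1 0 0 0 0 0;0 -7.1 0 0 0 0 0;0 -7.1 0 0 0 0 0;0 -.5 0 0 0 0 0'
python3 -m crank '0 0 0 -.0366 0 -.0009 0;0 0 0 -.0366 0 -.0009 0;0 0 0 -.0366 0 -.0009 0;0 0 0 -.0366 0 -.0009 0;0 0 0 -.0366 0 -.0009 0;0 0 0 -.0366 0 -.0009 0;0 0 0 -.0366 0 -.0009 0;0 0 0 -.0366 0 -.0009 0;0 0 0 -.0366 0 -.0009 0;0 0 0 0 .03 0 0;0 0 0 0 .03 0 0;0 0 0 0 .02 0 0'
python3 -m crank '0 0 0 0 0 0 0;0 0 0 0 0 0 0;0 0 0 0 0 0 0;0 0 0 0 0 0 0;0 0 0 0 0 0 0;0 0 0 0 0 0 0'
python3 -c "
from h import *
go(.4823,.2357,-.0086,-92.2)"
```

```text
time_s: 27.47
tcp_pos: [0.4762, -0.0928, 0.1165]
orientation: [-1.576, 0.001, -1.607]
ft_force: [0.3, 1.2, -3.5]
finger_gap: 0.0418
time_s: 28.47
tcp_pos: [0.4796, 0.2361, 0.035]
orientation: [-1.576, -0.002, -1.61]
ft_force: [0.6, 0.6, -3.2]
finger_gap: 0.0416
time_s: 28.97
tcp_pos: [0.4837, 0.2364, 0.0411]
orientation: [-1.568, 0.001, -1.61]
ft_force: [-0.4, 0.7, -3.4]
finger_gap: 0.0417
at [0.4837 0.2364 0.0411] [-8.985e+01  6.000e-02 -9.224e+01] gap 0.0417 F [-0.4  0.7 -3.4] t 28.97 | shift [ 0.0008  0.0497 -0.0015] turn [-0.15 -0.04 -0.06]
```

```bash
python3 -m crank '0 0 0 .0008 .015 0 0;0 0 0 0 .015 0 0;0 0 0 0 .013 0 0;0 0 0 0 0 0 0;0 0 0 0 0 0 0;0 0 0 0 0 0 0;0 0 0 0 0 0 0;0 0 0 0 0 0 0'
python3 -m crank '0 0 0 0 .002 0 0;0 0 0 0 0 0 0;0 0 0 0 0 0 0;0 0 0 0 0 0 0'
python3 -c "
from h import *
go(.4823,.2357,-.0086,-92.2)"
```

```text
time_s: 29.63
tcp_pos: [0.4834, 0.2357, -0.0024]
orientation: [-1.569, 0.001, -1.609]
ft_force: [-0.6, -0.2, -2.5]
finger_gap: 0.042
time_s: 29.97
tcp_pos: [0.4825, 0.2353, -0.0055]
orientation: [-1.571, 0.0, -1.609]
ft_force: [-0.4, 0.9, -3.1]
finger_gap: 0.0417
at [ 0.4825  0.2353 -0.0055] [-90.    0.  -92.2] gap 0.0417 F [-0.4  0.9 -3.1] t 29.97 | shift [-0.0004  0.0031 -0.0002] turn [-0. -0. -0.]
```

```bash
python3 -m crank '0 0 0 0 .002 0 0;0 0 0 0 0 0 0;0 0 0 0 0 0 0'
python3 -m crank '0 0 0 0 .001 0 0;0 0 0 0 0 0 0;0 0 0 0 0 0 0'
python3 -m crank '0 0 0 0 .0005 0 0;0 0 0 0 0 0 0;0 0 0 0 0 0 0'
```

```text
time_s: 30.22
tcp_pos: [0.4823, 0.2352, -0.0078]
orientation: [-1.571, -0.0, -1.609]
ft_force: [0.2, 0.1, -3.3]
finger_gap: 0.042
time_s: 30.47
tcp_pos: [0.4825, 0.2353, -0.0086]
orientation: [-1.571, -0.0, -1.609]
ft_force: [0.4, 0.3, -3.0]
finger_gap: 0.0416
time_s: 30.72
tcp_pos: [0.4825, 0.2353, -0.0086]
orientation: [-1.571, -0.0, -1.609]
ft_force: [-2.1, -0.8, 2.3]
finger_gap: 0.0422
```

Contact at z = -0.0086, exactly as predicted. Pushing to the end fence, then the long fence.

```bash
python3 -m crank '0 0 0 -.002 -.0004 0 0;0 0 0 -.001 0 0 0;0 0 0 0 0 0 0;0 0 0 0 0 0 0'
python3 -m crank '0 0 0 -.0015 0 0 0;0 0 0 0 0 0 0;0 0 0 0 0 0 0'
python3 -m crank '0 0 0 -.001 0 0 0;0 0 0 0 0 0 0;0 0 0 0 0 0 0'
python3 -m crank '0 0 0 0 -.0005 .002 0;0 0 0 0 0 .001 0;0 0 0 0 0 0 0;0 0 0 0 0 0 0'
python3 -m crank '0 0 0 0 0 .0015 0;0 0 0 0 0 0 0;0 0 0 0 0 0 0'
```

```text
time_s: 31.05
tcp_pos: [0.4829, 0.2382, -0.0086]
orientation: [-1.57, -0.0, -1.609]
ft_force: [-0.1, -1.9, -1.5]
finger_gap: 0.0417
time_s: 31.3
tcp_pos: [0.4828, 0.2381, -0.0085]
orientation: [-1.571, -0.003, -1.609]
ft_force: [-0.4, -8.0, 2.4]
finger_gap: 0.0417
time_s: 31.55
tcp_pos: [0.4828, 0.238, -0.0084]
orientation: [-1.571, -0.005, -1.608]
ft_force: [-1.5, -12.6, 3.1]
finger_gap: 0.0418
time_s: 31.88
tcp_pos: [0.4828, 0.238, -0.0085]
orientation: [-1.578, -0.006, -1.608]
ft_force: [-9.4, -12.0, 8.7]
finger_gap: 0.0418
time_s: 32.13
tcp_pos: [0.483, 0.2379, -0.0085]
orientation: [-1.581, -0.007, -1.607]
ft_force: [-13.3, -11.5, 11.7]
finger_gap: 0.0415
```

```bash
python3 -m crank '0 0 0 .0015 -.0008 0 0;0 0 0 0 0 0 0;0 0 0 0 0 0 0'
python3 -m crank '0 0 0 0 -.0005 .001 0;0 0 0 0 0 0 0;0 0 0 0 0 0 0'
python3 -m crank '0 0 0 0 -.0002 .001 0;0 0 0 0 0 0 0;0 0 0 0 0 0 0'
python3 -m crank '0 0 0 0 -.0002 .001 0;0 0 0 0 0 0 0;0 0 0 0 0 0 0'
```

```text
time_s: 32.38
tcp_pos: [0.4857, 0.238, -0.0083]
orientation: [-1.574, -0.002, -1.609]
ft_force: [-2.7, -4.8, -1.6]
finger_gap: 0.0416
time_s: 32.63
tcp_pos: [0.4864, 0.238, -0.0082]
orientation: [-1.574, -0.003, -1.609]
ft_force: [-3.2, -4.2, -2.5]
finger_gap: 0.042
time_s: 32.88
tcp_pos: [0.4868, 0.238, -0.0081]
orientation: [-1.576, -0.003, -1.609]
ft_force: [-4.8, -4.6, -1.4]
finger_gap: 0.0417
time_s: 33.13
tcp_pos: [0.4867, 0.238, -0.0082]
orientation: [-1.578, -0.003, -1.609]
ft_force: [-7.8, -3.9, 0.4]
finger_gap: 0.042
```

```bash
python3 -m crank '0 0 0 -.001 0 .001 0;0 0 0 0 0 0 0;0 0 0 0 0 0 0'
python3 -m crank '0 0 0 -.001 0 .001 0;0 0 0 0 0 0 0;0 0 0 0 0 0 0'
python3 -m crank '0 0 0 -.001 0 .001 0;0 0 0 0 0 0 0;0 0 0 0 0 0 0'
python3 -m crank '0 0 0 -.001 0 .001 0;0 0 0 0 0 0 0;0 0 0 0 0 0 0;0 0 0 0 0 0 0'
python3 - <<'E'
from h import *
s,f=wshot('f1')
cv2.imwrite('pics/f1c.png',cv2.resize(f["frame"][110:270,220:360,::-1],None,fx=3.7,fy=3.7,interpolation=cv2.INTER_CUBIC))
f=optics.grab_frame('scene');u,v=proj(f,[[.49,.24,.03]])[0].astype(int)
cv2.imwrite('pics/f2.png',cv2.resize(f["frame"][v-45:v+45,u-60:u+60,::-1],None,fx=6.6,fy=6.6,interpolation=cv2.INTER_CUBIC))
E
```

```text
time_s: 33.38
tcp_pos: [0.4866, 0.2379, -0.0081]
orientation: [-1.581, -0.005, -1.609]
ft_force: [-11.5, -8.7, 3.7]
finger_gap: 0.0416
time_s: 33.63
tcp_pos: [0.4865, 0.2379, -0.0081]
orientation: [-1.584, -0.008, -1.608]
ft_force: [-15.3, -11.2, 8.8]
finger_gap: 0.0418
time_s: 33.88
tcp_pos: [0.4864, 0.2378, -0.0082]
orientation: [-1.587, -0.01, -1.607]
ft_force: [-19.0, -15.5, 12.3]
finger_gap: 0.0417
time_s: 34.22
tcp_pos: [0.4863, 0.2379, -0.0082]
orientation: [-1.589, -0.012, -1.607]
ft_force: [-22.5, -18.0, 16.1]
finger_gap: 0.042
```

View pics/f1c.png

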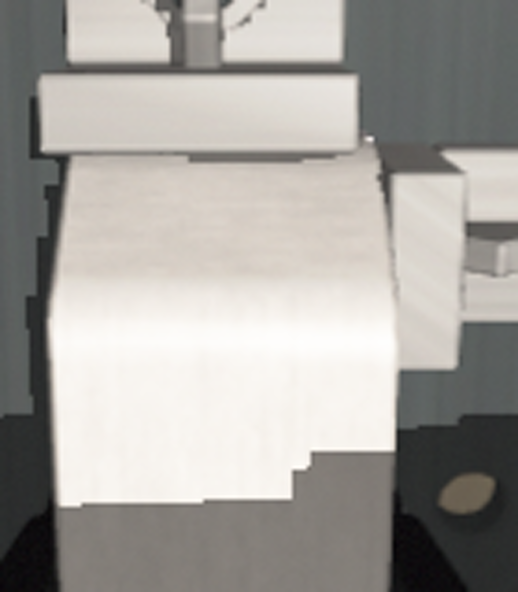

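View pics/f2.png

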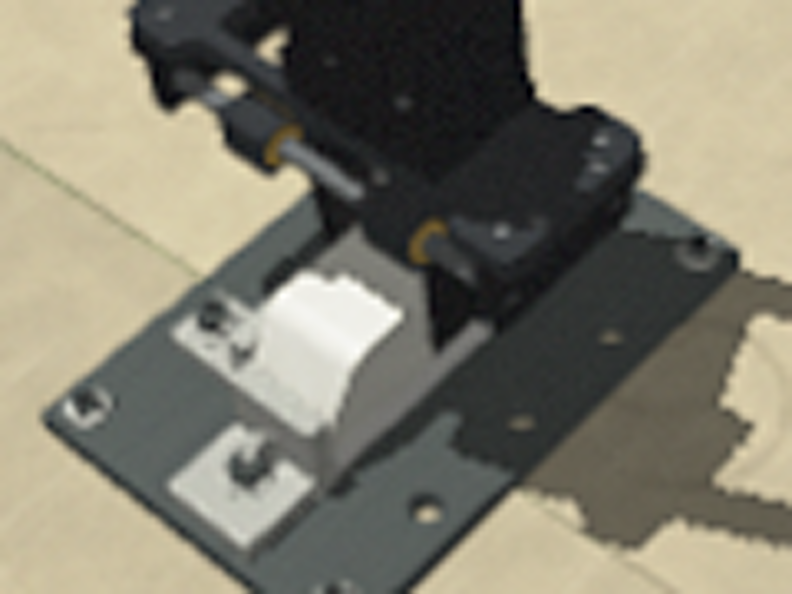

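The block is stacked on the plate and closed up on both fences (crop: the end fence at v≈153, the long fence at u≈395). The tool leans about 1° under the push, so I'll counter-tilt so that the block sits flat.

```bash
python3 -m crank '.5 0 .35 0 0 0 0;0 0 0 0 0 0 0;0 0 0 0 0 0 0'
python3 -m crank '.5 0 .35 0 0 0 0;0 0 0 0 0 0 0;0 0 0 0 0 0 0'
python3 -m crank '.5 0 .35 0 0 0 0;0 0 0 0 0 0 0;0 0 0 0 0 0 0'
python3 -c "
from h import *
print(observe()['torque'])"
```

```text
time_s: 34.57
tcp_pos: [0.4867, 0.2382, -0.0086]
orientation: [-1.579, -0.005, -1.607]
ft_force: [-19.0, -16.3, 12.7]
finger_gap: 0.0416
time_s: 34.82
tcp_pos: [0.4872, 0.2386, -0.0087]
orientation: [-1.569, 0.002, -1.608]
ft_force: [-16.2, -14.3, 10.0]
finger_gap: 0.0419
time_s: 35.07
tcp_pos: [0.4876, 0.2391, -0.0086]
orientation: [-1.56, 0.009, -1.608]
ft_force: [-15.4, -12.6, 10.2]
finger_gap: 0.0421
[-2.44584926  3.19638109  0.13656319]
```

```bash
python3 -m crank '-.5 0 -.45 0 0 0 0;0 0 0 0 0 0 0;0 0 0 0 0 0 0'
python3 -m crank '.15 0 .1 -.001 0 .001 0;0 0 0 0 0 0 0;0 0 0 0 0 0 0'
python3 -m crank '.15 0 .1 -.001 0 .001 0;0 0 0 0 0 0 0;0 0 0 0 0 0 0;0 0 0 0 0 0 0'
```

```text
time_s: 35.32
tcp_pos: [0.4872, 0.2388, -0.0087]
orientation: [-1.57, 0.001, -1.608]
ft_force: [-18.5, -15.3, 10.4]
finger_gap: 0.042
time_s: 35.57
tcp_pos: [0.4872, 0.2388, -0.0087]
orientation: [-1.569, 0.0, -1.607]
ft_force: [-21.1, -17.9, 13.7]
finger_gap: 0.0419
time_s: 35.9
tcp_pos: [0.4872, 0.2389, -0.0087]
orientation: [-1.569, -0.0, -1.607]
ft_force: [-24.4, -21.0, 17.9]
finger_gap: 0.0421
```

```bash
python3 -m crank '0 0 0 0 0 0 0;0 0 0 0 0 0 0;0 0 0 0 0 0 0;0 0 0 0 0 0 0;0 0 0 0 0 0 0;0 0 0 0 0 0 0;0 0 0 0 0 0 0;0 0 0 0 0 0 0;0 0 0 0 0 0 0;0 0 0 0 0 0 0;0 0 0 0 0 0 0;0 0 0 0 0 0 0'
python3 - <<'E'
from h import *
f=optics.grab_frame("top")
for t in("packing","offcut","square","chalk"): print(t,[(round(d["score"],2),[round(x) for x in d["box"]]) for d in optics.look_for(t,f)[:3]])
f=optics.grab_frame("scene")
for t in("packing","bored_block"): print(t,[(round(d["score"],2),[round(x) for x in d["box"]]) for d in optics.look_for(t,f)[:3]])
E
```

```text
time_s: 36.9
tcp_pos: [0.4872, 0.2389, -0.0087]
orientation: [-1.569, -0.0, -1.607]
ft_force: [-24.0, -20.4, 18.6]
finger_gap: 0.0416
packing [(0.98, [344, 112, 385, 163]), (0.7, [224, 293, 283, 335])]
offcut [(0.63, [346, 179, 382, 204])]
square [(0.85, [240, 103, 315, 168]), (0.72, [270, 197, 308, 216])]
chalk [(0.8, [271, 195, 308, 220])]
packing [(0.87, [308, 249, 359, 277]), (0.3, [215, 270, 246, 299])]
bored_block [(0.69, [217, 271, 246, 302]), (0.54, [209, 283, 221, 291])]
```

Stable. I'll hand it in.

```bash
python3 -c "
from station import bot
print(bot.sign_off())"
```

```text
the job is handed in; nothing more can be done
None
```

The job is handed in after about 37 s on the robot's clock. The packing plate lies flat in the jig corner against both fences, and I let go of it there. The block is stacked on it and still gripped, pressed into the corner.

- **Final push:** over the last second, the push held steady at about 24 N on the long fence and 20 N on the end fence. There was also about 18 N downwards.
- **Block level:** the tool is upright to within about 0.1°. It had leaned about 1° under the push, so I counter-tilted it until the block sat flat.
- **First grasp missed:** the fingertips are really about 36 mm short of the reported TCP. I found this from the images, corrected for it, and the second grasp held.
- **Other items:** the offcut, square and chalk were found where they lay at the start, to within a few pixels.
- **Not confirmed directly:**
  - **Flush edges:** they rest on both parts having stopped against the same fences. In tool position they stopped at the same point on the long fence and about 1 mm apart on the end fence, which I put down to where each was gripped.
  - **End fence contact:** a camera fit of the released plate put it about 2 mm short of where contact had shown it. The fence partly hid its end, so I trusted the contact.

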